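# Turn the supplies carousel to bring the date stamp to the arrow

## Robot

A 6-joint arm with a two-finger parallel gripper is mounted at the origin on a cart in front of the work surface, level with it; the furniture and walls round the work are solid. World frame = base frame: x ahead of the robot, y to its left, z up, the work surface at z = 0. Lengths are in mm, angles in rad, forces in N, time in s.
With the tool pointing down it reaches from about 275 to 975 mm from the base axis. Payload 8.4 kg.
Tool frame: the origin (TCP) lies midway between the tips of the shut fingers; the grasp point (between the pads) lies 19 mm behind it (pinch_z is the distance from the TCP to the grasp point, in mm); z points along the fingers, y is the line along which they close (so a half turn about z gives the same grasp; the last joint's range is limited). The gripper opens to 92 mm and grips with 3 to 60 N. Pads are 20 mm wide; open, the fingers measure 128 mm over their backs; the gripper's body (75 mm by 189 mm) begins 69 mm behind the grasp point.
Start: joints at [-0.002, 0.353, 1.633, -0, 1.155, -0.002], TCP at [625.002, -0, 214.583] pointing down, gripper open.
Joint ranges: [-2.63, 2.63], [-0.92, 2.1], [0.06, 2.66], [-1.3, 4.44], [0, 2.69], [-3.02, 3.02]. Speed limits (rad/s): [2.22, 2.22, 2.79, 3.14, 3.14, 3.14].

## Interface

Orientations are given as a unit quaternion [x, y, z, w].
In Python, from rig import * gives the robot as it stands.
- The arm moves only by the tool send_rows, never from a script. Its argument "steps" is text: rows parted by semicolons, each of 7 numbers parted by spaces: the opening, from -1 (shut) to 1 (fully open), then the shift along the tool's x, y, z in cm, then the turn, a rotation vector about the tool's x, y, z in degrees. In form: claw tx ty tz wx wy wz; .... A call has 1 to 10 rows; each row shifts and turns the commanded pose from where the row before left it, along the tool's axes as they then stand; what a row does not reach is not made up. A row lasts 1/8 s, in which the tool goes at most 62.5 mm and 10.7 degrees, less where a joint would pass 70% of its speed; a pose out of reach is approached as far as the arm can. A call is refused whole if a number of a shift passes 6.25 or a number of a turn 10.7, either way. A call with a gripper value outside its range is refused whole. The fingers move at their own pace and stop on an object; "squeeze" is the grip in N (left out, the last holds). Time passes only in rows, so rows that do not move let the fingers close. It gives the time, the measured TCP pose, the force, the opening and the grip force at its end, in the units of the state.
- state(): the state, without advancing time (a new reading comes with each control period).
- get_image(name): name is "scene" or "side" or "wrist"; returns the picture (480x640x3 uint8, blue, green, red); there is no depth.
- camera_model(name): a dict with "K" (3x3 intrinsics, pixels), "dist" ([k1, k2, p1, p2, k3] as OpenCV has them; the pictures are not rectified), "R" (3x3) and "t" (3): a world point X has camera coordinates R X + t; the wrist camera has in their place "mount" (4x4, takes a point from camera to tool coordinates, whose origin is the TCP and whose axes are the flange's). Camera axes: x right, y down, z forward; pixel columns grow to the right and rows downward; lengths in mm; the calibration is good to about 2 mm. A picture is of the moment at which its call begins: read the wrist's pose just before it. camera_model takes no time and is no camera call.
- job_done(): hands the job in; it is judged then, once.
The state is a dict: "clock": time; "q": joint angles; "qd": joint speeds; "effort": joint torques, N m; "position": TCP position; "orientation": TCP orientation; "force": force on the tool from outside, world axes, zero at the start; "moment": the same for the moment, N m; "grip_width": opening from 0.0 (shut) to 1.0 (fully open); "finger_force": force on a finger pad.
Only numpy, scipy, OpenCV 4.12 (cv2) and the standard library are available. Lean on these libraries where they do the work, as an engineer would, in place of code of your own. Each camera call takes 0.05 s, during which the arm holds its last target. There are 200 camera calls.

## Task

The packer needs the date stamp next: turn the supplies carousel gently, by pushing on its spokes with a fingertip, until the wooden-handled date stamp stands squarely in line with the arrow on the carousel's foot. Either direction is fine. Do not touch or lift the stamp or the other things riding on the carousel, keep them standing where they are on it, and leave everything else on the table alone.

Things in the scene. Friction and masses are not known exactly. Their poses are not given: they have to be found in the camera images.
- stand: the carousel's fixed foot: dark steel disc, 176 mm across, 12 mm high, with a steel tongue 46 mm wide and 8 mm thick running out to 165 mm from its axis along its own -x, 13 mm high at the raised arrow on it. Origin on the carousel's axis at the table top; z up. Its yaw varies. Left of the carousel, from about y = -0.15 leftward at x 0.35 to 0.52, a fixed stack of cheese stands about 0.15 m high.
- pointer (a point): the point of the raised arrow on the foot's tongue, 112 mm from the carousel's axis, 13 mm above the table, on the foot's -x line; the arrow points horizontally at the axis. The stamp must come onto the line from the axis to this point, on this side of the axis.
- hub (a point): top of the steel hub knob (34 mm across at its base) on the carousel's axis, 65 mm above the table
- carousel (a joint): turning angle of the carousel on its foot, rad, growing counter-clockwise seen from above; free to turn several turns both ways (ends at +-9), stays where it is left (dry friction 0.2 N m, so about 1.5 to 2.5 N at a spoke's end). Turntable: round plywood board with a dark rubber top, 200 mm across, its top 26 mm above the table. Spoke a points along the foot's +x at 0.
- spoke_a (a point): centre of the black ball (18 mm across) at the end of spoke a, 146 mm from the axis, 60 mm above the table. The three spokes are alike, 120 degrees apart (a, b, c counter-clockwise from above): steel rods 12 mm thick that rise from the board's rim and run level, centre line 60 mm up, from 114 mm off the axis out to the ball; free space below them down to the table or the tongue.
- spoke_b (a point): centre of the ball at the end of spoke b, like that of spoke a
- spoke_c (a point): centre of the ball at the end of spoke c, like that of spoke a
- stamp: date stamp, turned brown wooden handle on a dark block, 43x54x83 mm, standing loose on the turntable about 64 mm from the axis; origin at the centre of its underside. It rides round with the board. The stamp to bring to the arrow.
- short_jar: short glass jar with a wide olive lid, 63 mm across, 75 mm high, standing loose on the turntable about 64 mm from the axis; origin at the centre of its underside. Not to be touched.
- small_tape: small black roll of tape, 53 mm across, 19 mm high, lying loose on the turntable about 64 mm from the axis; origin at the centre of its underside. Not to be touched.
- wide_tape: bystander: pale roll of masking tape, 104 mm across, 25 mm high, flat on the table left of the carousel; origin at the centre of its underside
There are look-alikes about, which are no part of the job. Leave any purple or turquoise look-alike of the stamp alone.

How it is judged:
By the outcome, as a careful person would: the job done as asked, in the order asked, and still so for the second after the job is handed in, with the robot touching nothing.
It also fails if it takes over 58 s, if anything falls off the work surface, if the arm or the gripper's body presses on something with over 40 N, if the wrist force passes 120 N, or if a joint passes its speed limit or range.

## Working session

There is one attempt and no reset: what is moved stays moved. The work goes in short steps, Python scripts to look and compute and a tool call to move; the robot and the scene stay as the last step left them, time stands still between calls to the robot, and variables do not carry over. Pictures are saved under pics/ and viewed, at most 10 in all, crops included, and the job is handed in when it is done.

Besides the shell and the picture viewer there is one more tool, called after ">>>" as name(argument=value, ...), one argument or row to a line, values as JSON. send_rows: Moves the arm, as the interface text tells. Its arguments: {"type":"object","properties":{"steps":{"type":"string"},"squeeze":{"type":"number"}},"required":["steps"]}

```bash
mkdir -p pics
python3 - <<'E'
from rig import *
import cv2
for n in("scene","side"):
    cv2.imwrite(f"pics/{n}0.png",get_image(n))
print(state()); 
for n in("scene","side","wrist"): print(n,camera_model(n))
E
```

```text
{'clock': 0.1, 'q': array([-2.39593407e-03,  3.53583559e-01,  1.63403807e+00,  3.71334760e-06,
        1.15519671e+00, -2.42008011e-03]), 'qd': array([ 9.52729162e-04, -2.14520321e-03, -3.69489122e-03, -2.03879895e-03,
       -8.26077273e-05, -1.65756542e-03]), 'effort': array([-8.71753400e-04, -5.94903338e+01, -3.34933627e+01,  6.98069832e-02,
        1.83198228e-02, -2.35421521e-05]), 'position': array([6.24565860e+02, 4.80378642e-03, 2.13945133e+02]), 'orientation': array([ 7.07098642e-01,  7.07114654e-01, -4.31095946e-04, -4.35584496e-04]), 'force': array([-0.85469603,  0.32173506,  0.23846456]), 'moment': array([-0.03277998, -0.00011134, -0.02160836]), 'finger_force': 0.0, 'grip_width': 0.9957173713306889}
scene {'K': array([[619.25398729,   0.        , 317.36857082],
       [  0.        , 619.25398729, 242.12658736],
       [  0.        ,   0.        ,   1.        ]]), 'dist': array([0.01816438, 0.        , 0.        , 0.        , 0.        ]), 'R': array([[ 0.47785018, -0.87811177, -0.02406087],
       [-0.48649869, -0.24173762, -0.83957248],
       [ 0.73142206,  0.41289544, 
[... 422 characters left out ...]
    [ 0.12388916,  0.77861936, -0.615145  ]]), 't': array([-523.11002248,  -14.50707145, 1271.35183055])}
wrist {'K': array([[414.75344022,   0.        , 319.69007781],
       [  0.        , 414.75344022, 231.99032529],
       [  0.        ,   0.        ,   1.        ]]), 'dist': array([0.01441659, 0.        , 0.        , 0.        , 0.        ]), 'mount': array([[-5.03587312e-05, -9.57358390e-01, -2.88902943e-01,
         8.21778525e+01],
       [ 9.99999990e-01, -9.63447138e-06, -1.42383764e-04,
         3.42105717e-02],
       [ 1.33528864e-04, -2.88902948e-01,  9.57358381e-01,
        -1.70150157e+02],
       [ 0.00000000e+00,  0.00000000e+00,  0.00000000e+00,
         1.00000000e+00]])}
```

View pics/scene0.png

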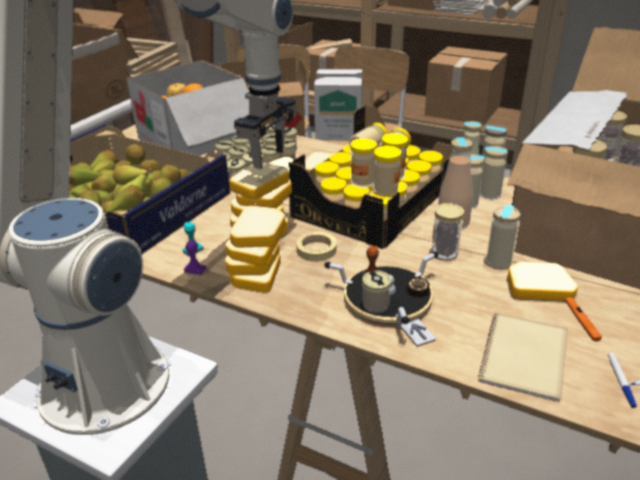

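View pics/side0.png

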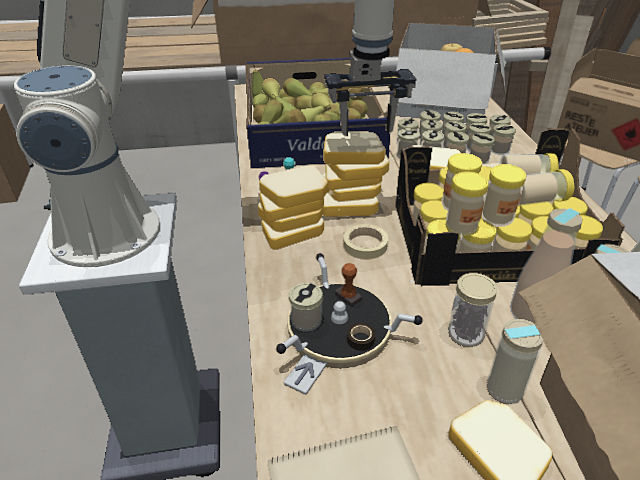

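The side picture shows the carousel with its hub near (340,312) and the brown stamp near (348,285). The balls are at about (320,258), (417,320) and (281,349), and the arrow is near (305,373). The look-alike, purple and turquoise, is at scene (192,248). The brown-handled one on the board fits the description. I'll confirm it in enlarged crops.

Run:
```python
import cv2
a=cv2.imread("pics/side0.png")[240:400,250:450]
cv2.imwrite("pics/sc.png",cv2.resize(a,None,fx=4,fy=3.75,interpolation=cv2.INTER_CUBIC) if 0 else cv2.resize(a,(750,600),interpolation=cv2.INTER_CUBIC))
a=cv2.imread("pics/scene0.png")[235:355,310:470]
cv2.imwrite("pics/ss.png",cv2.resize(a,(800,600),interpolation=cv2.INTER_CUBIC))
```

```text
(no output)
```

View pics/sc.png

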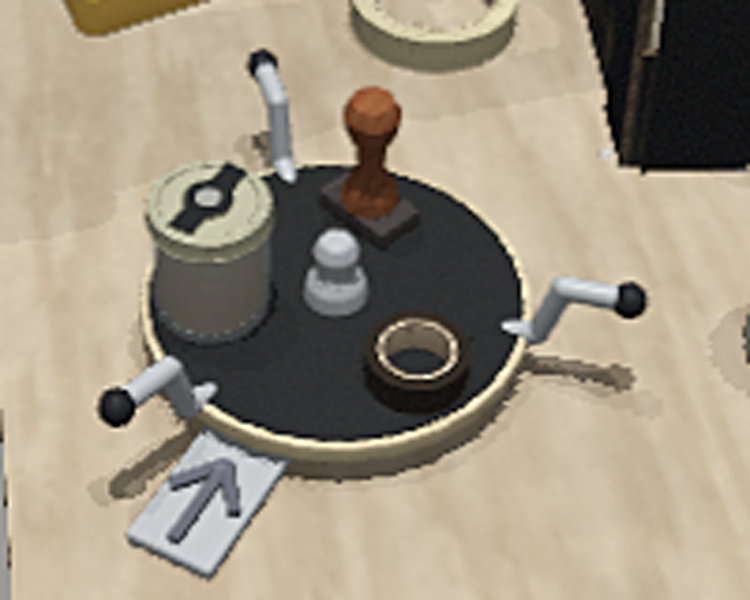

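View pics/ss.png

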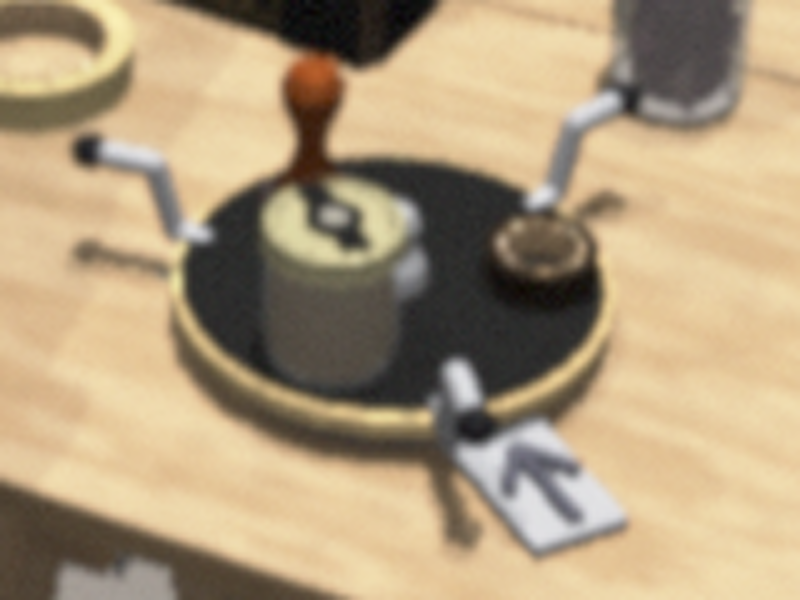

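The crops confirm the brown wooden handle on a dark block, at side (349,270). I'll fit the geometry next.

```bash
cat > fit.py <<'E'
from rig import *
import numpy as np, cv2
from scipy.optimize import least_squares
CM={n:camera_model(n) for n in("scene","side")}
def proj(n,P):
    c=CM[n]; return cv2.projectPoints(np.atleast_2d(np.float64(P)),cv2.Rodrigues(c["R"])[0],c["t"],c["K"],c["dist"])[0][:,0]
def u(a): return np.array([np.cos(a),np.sin(a)])
def model(p):
    c=p[:2]; t=c-0*c
    d=-u(p[2]); n=np.array([-d[1],d[0]])
    f=lambda q,z: np.r_[q,z]
    M={"hub":f(c,65),"tip":f(c+112*d,13),"e+":f(c+165*d+23*n,8),"e-":f(c+165*d-23*n,8),
       "st":f(c+p[5]*u(p[4]),p[6])}
    for k in range(3): M["b%d"%k]=f(c+146*u(p[3]+k*2*np.pi/3),60)
    return M
def fit(obs,p0):
    r=lambda p: np.concatenate([(proj(n,model(p)[k])[0]-o) for n,k,o in obs]+[[(p[5]-64)/3,(p[6]-98)/4]])
    return least_squares(r,p0,loss="soft_l1"),r
def report(obs,p0):
    s,r=fit(obs,p0); p=s.x
    print("c",p[:2].round(1),"arrowdir",np.degrees(p[2]+np.pi).round(1),"spokes",(np.degrees(p[3])+np.r_[0,120,240]).round(1),"stamp",np.degrees(p[4]).round(1),p[5:].round(1))
    rr=r(p)[:-2].reshape(-1,2)
    for o,e in zip(obs,rr): print(o[0],o[1],e.round(1))
    M=model(p)
    for k in M: print(k,M[k].round(0))
    print("turn needed",((np.degrees(p[2]+np.pi-p[4])+180)%360-180).round(2))
    return p
E
python3 - <<'E'
from fit import *
# ball labels: b0 = right in side, ccw from above
obs=[("side","b1",(319.9,257.1)),("side","b0",(418,320)),("side","b2",(280.9,348.3)),
("side","hub",(339.6,301.5)),("side","tip",(310,362.7)),("side","e-",(284.7,384)),("side","e+",(305.5,393.9)),("side","st",(349.5,269.9)),
("scene","b1",(327.6,265)),("scene","b0",(435.6,254.6)),("scene","b2",(404.8,319.8)),("scene","st",(372.6,252)),("scene","tip",(415,323.6)),("scene","e-",(418,345.6)),("scene","e+",(435.4,338.6))]
p=report(obs,[500,-330,1.0,-.1,1.4,64,98])
E
```

```text
c [ 494.3 -386.6] arrowdir 232.5 spokes [-24.  96. 216.] stamp 61.8 [61.7 97.7]
side b1 [0.2 0.2]
side b0 [-0.1  0.5]
side b2 [0.  0.4]
side hub [0.1 2.2]
side tip [0.5 1.4]
side e- [-0.9 -1.4]
side e+ [ 1.3 -0.6]
side st [ 0.4 -0. ]
scene b1 [0.1 0.3]
scene b0 [-1.1  0.7]
scene b2 [-0.1  0.9]
scene st [-0.6 -0. ]
scene tip [-1.3  0.9]
scene e- [-0.5 -0.8]
scene e+ [ 1.2 -0.3]
hub [ 494. -387.   65.]
tip [ 426. -475.   13.]
e+ [ 412. -531.    8.]
e- [ 376. -503.    8.]
st [ 523. -332.   98.]
b0 [ 628. -446.   60.]
b1 [ 479. -241.   60.]
b2 [ 376. -472.   60.]
turn needed 170.64
```

Run:
```python
from fit import *
def ray(n,px,z):
    c=CM[n]; v=np.r_[cv2.undistortPoints(np.float64([[px]]),c["K"],c["dist"])[0,0],1]
    C=-c["R"].T@c["t"]; d=c["R"].T@v; return (C+d*(z-C[2])/d[2]).round(0)
for name,px,z in[("jar base L",(451,330),0),("jar base bottom",(468,345),0),("bottle base",(508,402),0),("bottle left",(489,390),0),("crate corner",(415,280),0),("cheese",(452,440),0),("notebook",(390,430),0),("tableedge",(256,400),0)]:
    print(name,ray("side",px,z))
for h in (60,80,100,120,140): print(h,"jar top side/scene",ray("side",(477,290),h),ray("scene",(451,213),h),"bottle",ray("side",(521,333),h),ray("scene",(507,213),h))
```

```text
jar base L [ 706. -426.    0.]
jar base bottom [ 724. -467.    0.]
bottle base [ 745. -595.    0.]
bottle left [ 723. -568.    0.]
crate corner [ 679. -278.    0.]
cheese [ 628. -647.    0.]
notebook [ 536. -616.    0.]
tableedge [ 326. -525.    0.]
60 jar top side/scene [ 764. -387.   60.] [ 833. -418.   60.] bottle [ 798. -503.   60.] [ 896. -547.   60.]
80 jar top side/scene [ 752. -406.   80.] [ 799. -427.   80.] bottle [ 785. -519.   80.] [ 861. -553.   80.]
100 jar top side/scene [ 741. -426.  100.] [ 766. -437.  100.] bottle [ 773. -535.  100.] [ 826. -559.  100.]
120 jar top side/scene [ 729. -445.  120.] [ 732. -446.  120.] bottle [ 761. -552.  120.] [ 790. -565.  120.]
140 jar top side/scene [ 718. -465.  140.] [ 698. -455.  140.] bottle [ 748. -568.  140.] [ 755. -571.  140.]
```

The surroundings leave enough room to push spoke c counter-clockwise about 171°, away from the cheese side. First I'll shut the gripper and move over to the approach point.

>>> send_rows(
  steps="-1 -4.25 -2.5 0 0 0 0;-1 -4.25 -2.5 0 0 0 0;-1 -4.25 -2.5 0 0 0 0;-1 -4.25 -2.5 0 0 0 0;-1 -4.25 -2.5 0 0 0 0;-1 -4.25 -2.5 0 0 0 0;-1 -4.25 -2.5 0 0 0 0;-1 -4.25 -2.5 0 0 0 0;-1 -4.25 -2.5 0 0 0 0;-1 -4.25 -2.5 0 0 0 0",
)

```text
clock: 1.35
position: [373.9, -426.2, 214.3]
orientation: [0.707, 0.707, 0.0, -0.0]
force: [0.9, 0.4, -0.6]
grip_width: 0.003
finger_force: 0.0
```

>>> send_rows(
  steps="-1 0 0 0 0 0 9;-1 0 0 0 0 0 9;-1 0 0 0 0 0 9;-1 0 0 0 0 0 9;-1 0 0 0 0 0 9;-1 0 0 0 0 0 9;-1 0 0 0 0 0 9;-1 0 0 0 0 0 9;-1 0 0 0 0 0 0;-1 0 0 0 0 0 0",
)

```text
clock: 2.6
position: [374.9, -424.9, 214.4]
orientation: [0.987, 0.158, -0.0, -0.0]
force: [0.8, 0.6, -0.9]
grip_width: 0.003
finger_force: 0.0
```

```bash
cat > where.py <<'E'
from fit import *
from scipy.spatial.transform import Rotation as Ro
def where(c=(494.3,-386.6)):
    s=state(); R=Ro.from_quat(s["orientation"]).as_matrix(); d=s["position"][:2]-c
    ph=np.degrees(np.arctan2(d[1],d[0]))
    print("t",round(s["clock"],2),"pos",s["position"].round(1),"r",np.hypot(*d).round(1),"phi",ph.round(2),"toolx yaw-180",(np.degrees(np.arctan2(R[1,0],R[0,0]))-180).round(2),"toolz",R[:,2].round(3),"F",s["force"].round(1),"grip",round(s["grip_width"],2))
if __name__=="__main__": where()
E
python3 where.py
```

```text
t 2.6 pos [ 374.9 -424.9  214.4] r 125.4 phi -162.22 toolx yaw-180 -161.8 toolz [-0.  0. -1.] F [ 0.8  0.6 -0.9] grip 0.0
```

>>> send_rows(
  steps="-1 0 0 3 0 0 0;-1 0 0 3 0 0 0;-1 0 0 3 0 0 0;-1 0 0 2.5 0 0 0;-1 0 0 2 0 0 0;-1 0 0 1.5 0 0 0;-1 0 0 1.2 0 0 0;-1 0 0 0.6 0 0 0;-1 0 0 0 0 0 0",
)

```text
clock: 3.72
position: [375.0, -425.0, 46.5]
orientation: [0.988, 0.157, -0.0, -0.0]
force: [-0.4, -0.4, 0.2]
grip_width: 0.007
finger_force: 0.0
```

Run:
```python
from where import *
where()
a=get_image("side")[200:440,230:550]
cv2.imwrite("pics/s2.png",cv2.resize(a,(800,600),interpolation=cv2.INTER_CUBIC))
```

```text
t 3.73 pos [ 375.  -425.    46.5] r 125.3 phi -162.15 toolx yaw-180 -161.99 toolz [-0.  0. -1.] F [-0.4 -0.4  0.2] grip 0.01
```

View pics/s2.png

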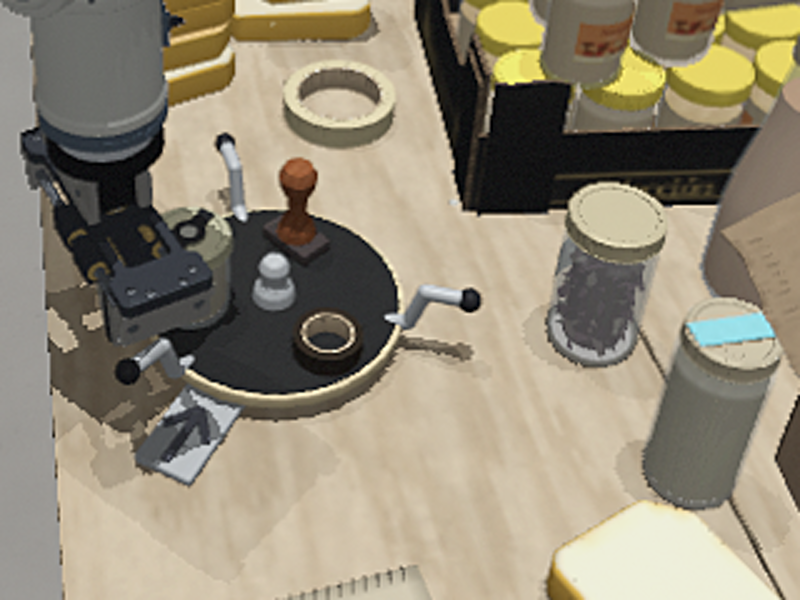

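The gripper is down behind spoke c (ball at crop (128,370)) and nothing has been disturbed. Now I'll push gently along the arc.

>>> send_rows(
  steps="-1 0.01 0.44 0 0 0 -2;-1 0.01 0.44 0 0 0 -2;-1 0.01 0.44 0 0 0 -2;-1 0.01 0.44 0 0 0 -2;-1 0.01 0.44 0 0 0 -2;-1 0.01 0.44 0 0 0 -2;-1 0.01 0.44 0 0 0 -2;-1 0.01 0.44 0 0 0 -2;-1 0.01 0.44 0 0 0 -2;-1 0.01 0.44 0 0 0 -2",
)

```text
clock: 5.03
position: [395.9, -463.8, 46.6]
orientation: [0.945, 0.327, -0.0, -0.0]
force: [-0.9, 2.1, 1.6]
grip_width: 0.004
finger_force: 1.1
```

```bash
python3 where.py
```

```text
t 5.03 pos [ 395.9 -463.8   46.6] r 125.0 phi -141.89 toolx yaw-180 -141.87 toolz [-0.  0. -1.] F [-0.9  2.1  1.6] grip 0.0
```

>>> send_rows(
  steps="-1 0.017 0.654 0 0 0 -3;-1 0.017 0.654 0 0 0 -3;-1 0.017 0.654 0 0 0 -3;-1 0.017 0.654 0 0 0 -3;-1 0.017 0.654 0 0 0 -3;-1 0.017 0.654 0 0 0 -3;-1 0.017 0.654 0 0 0 -3;-1 0.017 0.654 0 0 0 -3;-1 0.017 0.654 0 0 0 -3;-1 0.017 0.654 0 0 0 -3",
)

```text
clock: 6.28
position: [447.5, -502.5, 46.4]
orientation: [0.828, 0.56, -0.0, -0.0]
force: [-1.4, 2.2, 1.1]
grip_width: -0.002
finger_force: 1.1
```

>>> send_rows(
  steps="-1 0.017 0.654 0 0 0 -3;-1 0.017 0.654 0 0 0 -3;-1 0.017 0.654 0 0 0 -3;-1 0.017 0.654 0 0 0 -3;-1 0.017 0.654 0 0 0 -3;-1 0.017 0.654 0 0 0 -3;-1 0.017 0.654 0 0 0 -3;-1 0.017 0.654 0 0 0 -3;-1 0.017 0.654 0 0 0 -3;-1 0.017 0.654 0 0 0 -3",
)

```text
clock: 7.52
position: [511.5, -510.5, 46.3]
orientation: [0.655, 0.756, -0.0, -0.0]
force: [-2.6, 0.8, 1.6]
grip_width: 0.001
finger_force: 1.1
```

Run:
```python
from where import *
where()
a=get_image("side")[200:440,230:550]
cv2.imwrite("pics/s3.png",cv2.resize(a,(800,600),interpolation=cv2.INTER_CUBIC))
```

```text
t 7.53 pos [ 511.5 -510.5   46.3] r 125.1 phi -82.09 toolx yaw-180 -81.83 toolz [-0.001  0.    -1.   ] F [-2.6  0.8  1.6] grip 0.0
```

View pics/s3.png

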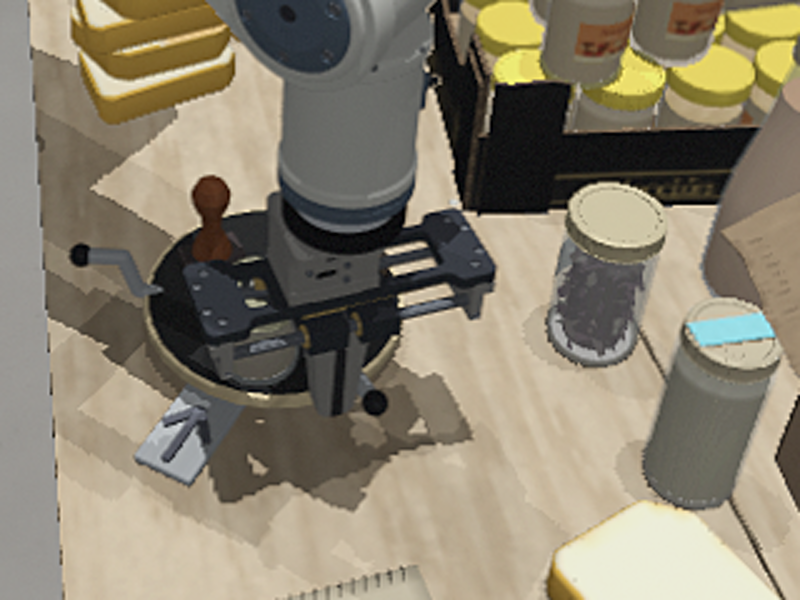

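The finger is pushing cleanly. Ball c is at crop (375,403), ball b at (80,255) and the stamp knob at (211,190), still standing. I'll compute the remaining turn.

```bash
cat > rem.py <<'E'
from fit import *
C=np.array([494.3,-386.6])
def ang(px,z,n="side"):
    c=CM[n]; v=np.r_[cv2.undistortPoints(np.float64([[px]]),c["K"],c["dist"])[0,0],1]
    o=-c["R"].T@c["t"]; d=c["R"].T@v; P=(o+d*(z-o[2])/d[2])[:2]-C
    return np.degrees(np.arctan2(P[1],P[0])).round(2)%360,np.hypot(*P).round(1)
E
python3 - <<'E'
from rem import *
for px,z in[((380,361.2),60),((262,302),60),((314.4,276),97.7)]: print(ang(px,z))
E
```

```text
(np.float64(287.36), np.float64(145.6))
(np.float64(167.04), np.float64(146.9))
(np.float64(130.19), np.float64(62.8))
```

>>> send_rows(
  steps="-1 0.017 0.654 0 0 0 -3;-1 0.017 0.654 0 0 0 -3;-1 0.017 0.654 0 0 0 -3;-1 0.017 0.654 0 0 0 -3;-1 0.017 0.654 0 0 0 -3;-1 0.017 0.654 0 0 0 -3;-1 0.017 0.654 0 0 0 -3;-1 0.017 0.654 0 0 0 -3;-1 0.017 0.654 0 0 0 -3;-1 0.017 0.654 0 0 0 -3",
)

```text
clock: 8.82
position: [571.1, -485.7, 46.4]
orientation: [0.438, 0.899, -0.0, 0.0]
force: [-1.2, -0.8, -0.3]
grip_width: 0.004
finger_force: 1.0
```

>>> send_rows(
  steps="-1 0.017 0.654 0 0 0 -3;-1 0.017 0.654 0 0 0 -3;-1 0.017 0.654 0 0 0 -3;-1 0.017 0.654 0 0 0 -3;-1 0.017 0.654 0 0 0 -3;-1 0.017 0.654 0 0 0 -3;-1 0.017 0.654 0 0 0 -3;-1 0.017 0.654 0 0 0 -3;-1 0.017 0.654 0 0 0 -3;-1 0.017 0.654 0 0 0 -3",
)

```text
clock: 10.07
position: [610.6, -434.3, 46.5]
orientation: [0.19, 0.982, -0.001, 0.001]
force: [0.4, -2.6, -0.9]
grip_width: 0.007
finger_force: 1.0
```

>>> send_rows(
  steps="-1 0.017 0.654 0 0 0 -3;-1 0.017 0.654 0 0 0 -3;-1 0.017 0.654 0 0 0 -3;-1 0.017 0.654 0 0 0 -3;-1 0.017 0.654 0 0 0 -3;-1 0.017 0.654 0 0 0 -3;-1 0.01 0.44 0 0 0 -2;-1 0.01 0.44 0 0 0 -2;-1 0 0.22 0 0 0 -1;-1 0 0 0 0 0 0",
)

```text
clock: 11.32
position: [619.2, -384.2, 46.7]
orientation: [-0.009, 1.0, 0.0, -0.0]
force: [1.0, -0.7, -0.8]
grip_width: 0.009
finger_force: 0.4
```

Run:
```python
from where import *
where()
a=get_image("side")[240:400,230:443]
b=get_image("scene")[225:365,310:470]
cv2.imwrite("pics/side4.png",get_image("side"));cv2.imwrite("pics/scene4.png",get_image("scene"))
cv2.imwrite("pics/s4.png",cv2.resize(a,(799,600),interpolation=cv2.INTER_CUBIC))
```

```text
t 11.32 pos [ 619.2 -384.2   46.7] r 124.9 phi 1.09 toolx yaw-180 -359.0 toolz [-0.  0. -1.] F [ 1.  -0.7 -0.8] grip 0.01
```

View pics/s4.png

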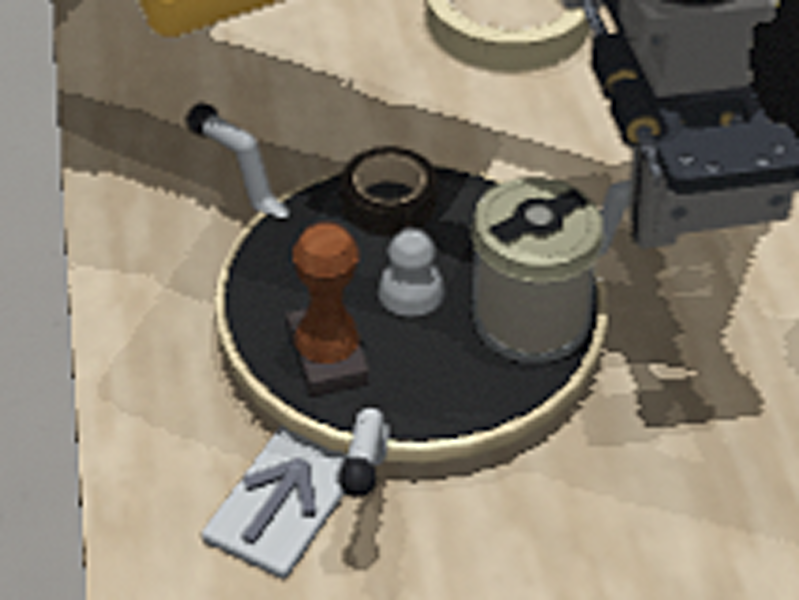

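Everything is still standing. Ball b is at crop (202,118), ball a at (358,476) and the stamp knob at (325,252). I'll compute what remains.

```bash
cat > knob.py <<'E'
from rem import *
def blob(img,box):
    x0,y0,x1,y1=box; h=cv2.cvtColor(img[y0:y1,x0:x1],cv2.COLOR_BGR2HSV)
    m=cv2.inRange(h,(3,130,60),(13,255,255)); n,l,s,c=cv2.connectedComponentsWithStats(m)
    i=1+s[1:,4].argmax(); return c[i]+[x0,y0],s[i]
def tri(a,b):
    P=[CM[n]["K"]@np.c_[CM[n]["R"],CM[n]["t"]] for n in("side","scene")]
    un=[cv2.undistortPoints(np.float64([[p]]),CM[n]["K"],CM[n]["dist"],P=CM[n]["K"])[0,0] for n,p in(("side",a),("scene",b))]
    X=cv2.triangulatePoints(P[0],P[1],un[0],un[1])[:,0]; return X[:3]/X[3]
def stamp(side,scene):
    a,sa=blob(side,(270,240,440,360)); b,sb=blob(scene,(330,235,450,320)); X=tri(a,b)
    d=X[:2]-C; print("px",a.round(1),sa,b.round(1),sb,"X",X.round(1),"ang",(np.degrees(np.arctan2(d[1],d[0]))%360).round(2),"r",np.hypot(*d).round(1)); print("side only",ang(a,81))
E
python3 - <<'E'
from knob import *
for k in "04": stamp(cv2.imread(f"pics/side{k}.png"),cv2.imread(f"pics/scene{k}.png"))
for px,z in[((283.9,271.5),60),((325.5,366.9),60),((316.7,307.2),97.7),((310,363.2),13)]: print(ang(px,z))
E
```

```text
px [348.1 290.9] [ 71  42  15  16 159] [372.1 256. ] [ 37  10  11  26 189] X [ 522.2 -340.7   75.6] ang 58.68 r 53.8
side only (np.float64(39.02), np.float64(23.7))
px [316.1 306.9] [ 38  60  17  17 201] [396.  279.8] [ 60  38  13  15 146] X [ 445.  -422.8  100.9] ang 216.28 r 61.2
side only (np.float64(199.95), np.float64(49.8))
(np.float64(129.78), np.float64(146.9))
(np.float64(250.32), np.float64(144.6))
(np.float64(215.44), np.float64(59.1))
(np.float64(231.56), np.float64(110.8))
```

>>> send_rows(
  steps="-1 0.01 0.44 0 0 0 -2;-1 0.01 0.44 0 0 0 -2;-1 0.01 0.44 0 0 0 -2;-1 0.01 0.44 0 0 0 -2;-1 0.01 0.44 0 0 0 -2;-1 0.01 0.44 0 0 0 -2;-1 0 0.22 0 0 0 -1;-1 0 0.22 0 0 0 -1;-1 0 0.11 0 0 0 -0.5;-1 0 0 0 0 0 0",
)

```text
clock: 12.78
position: [614.5, -352.8, 46.6]
orientation: [-0.135, 0.991, 0.0, -0.0]
force: [0.5, -1.3, 0.2]
grip_width: 0.001
finger_force: 0.5
```

Run:
```python
from where import *
from knob import stamp
where()
S,T=get_image("side"),get_image("scene")
cv2.imwrite("pics/side5.png",S);cv2.imwrite("pics/scene5.png",T)
stamp(S,T)
a=cv2.resize(S[255:405,250:360],(400,545),interpolation=cv2.INTER_CUBIC)
b=cv2.resize(T[240:360,340:428],(400,545),interpolation=cv2.INTER_CUBIC)
cv2.imwrite("pics/s5.png",cv2.hconcat([a,b]))
```

```text
t 12.78 pos [ 614.5 -352.8   46.6] r 124.8 phi 15.72 toolx yaw-180 -344.5 toolz [-0.  0. -1.] F [ 0.5 -1.3  0.2] grip 0.0
px [323.2 310.2] [ 45  63  17  15 204] [402.4 278.7] [ 66  37  14  15 155] X [ 455.9 -432.8  100.4] ang 230.26 r 60.1
side only (np.float64(217.45), np.float64(44.7))
```

View pics/s5.png

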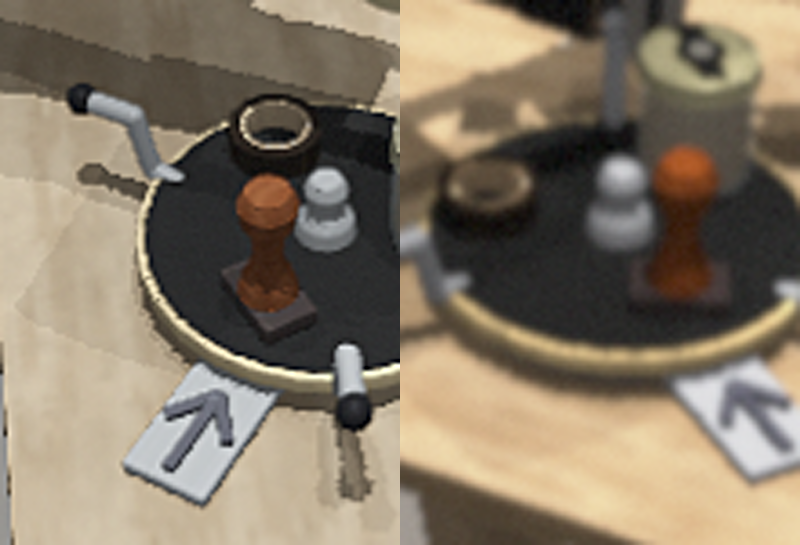

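```bash
cat > all.py <<'E'
from fit import *
o0=[("side","b1",(319.9,257.1)),("side","b0",(418,320)),("side","b2",(280.9,348.3)),("side","tip",(310,362.7)),("side","e-",(284.7,384)),("side","e+",(305.5,393.9)),("side","st",(349.5,269.9)),
("scene","b1",(327.6,265)),("scene","b0",(435.6,254.6)),("scene","b2",(404.8,319.8)),("scene","st",(372.6,252)),("scene","tip",(415,323.6)),("scene","e-",(418,345.6)),("scene","e+",(435.4,338.6))]
o4=[("side","b1",(283.9,271.5)),("side","b0",(325.5,366.9)),("side","tip",(310,363.2)),("side","st",(316.4,307.0)),("scene","st",(396,279.8))]
o5=[("side","b1",(272.3,281.95)),("side","b0",(347.1,367.8)),("side","tip",(308.9,363.1)),("side","e-",(284.7,383.4)),("side","e+",(306.1,393.3)),("side","st",(323.4,310.2)),("scene","st",(402.6,278.6)),("scene","tip",(414.8,324)),("scene","e-",(418.8,345.6))]
# spokes relabelled: after the turn state-5 picture's left ball is b0 and lower ball b1 in board labels
re={"b1":"b0","b0":"b1"}
# p: cx cy yaw th0 stampRel r z  d4 d5  bias side(2) scene(2)
def res(p,share=True):
    out=[]
    for obs,d,e in((o0,0,0),(o4,p[7],p[13]),(o5,p[8],p[14])):
        q=np.r_[p[:3],p[3]+d,p[3]+d+p[4]+e,p[5],p[6]]; M=model(q)
        for n,k,o in obs:
            b=p[9:11] if n=="side" else p[11:13]
            out.append(proj(n,M[k])[0]+b-o)
    return np.concatenate(out+[p[9:13]/1.0,[(p[5]-64)/2],np.r_[p[13:]]/np.radians(1.5)])
p0=np.r_[494,-387,np.radians(52.5),np.radians(-24),np.radians(86),62,98,np.radians(153.8),np.radians(168.5),0,0,0,0,0,0]
E
python3 - <<'E'
exec(open('all.py').read())
# in o4/o5 the ball seen upper-left is the board's b0 (at ~130/145 deg) -> -24+154
f=lambda o:[(n,{"b1":"b0","b0":"b1"}.get(k,k),v) for n,k,v in o]
o4=f(o4);o5=f(o5)
s=least_squares(res,p0,loss="soft_l1"); p=s.x; J=s.jac; cov=np.linalg.inv(J.T@J)
D=np.degrees
print("c",p[:2].round(1),"arrow",D(p[2]+np.pi).round(2),"th0",D(p[3]).round(2),"rel",D(p[4]).round(2),"r,z",p[5:7].round(1),"d4,d5",D(p[7:9]).round(2),"bias",p[9:13].round(2),"slips",D(p[13:]).round(2))
st5=p[3]+p[8]+p[4]; print("stamp5",D(st5).round(2),D(st5+p[14]).round(2),"need",D(p[2]+np.pi-st5).round(2),D(p[2]+np.pi-st5-p[14]).round(2))
g=np.zeros(15);g[2]=1;g[[3,8,4,14]]=-1;print("sd",D(np.sqrt(g@cov@g)).round(2))
print(res(p)[:-7].reshape(-1,2).round(1).tolist())
E
```

```text
c [ 494.1 -386.8] arrow 232.5 th0 -24.06 rel 85.98 r,z [60.  99.1] d4,d5 [154.37 168.71] bias [-0.09 -0.41  0.3  -0.29] slips [-0.07 -0.06]
stamp5 230.63 230.58 need 1.87 1.93
sd 1.24
[[0.1, -0.1], [-0.3, 0.2], [-0.2, 0.1], [0.4, 1.1], [-1.0, -1.7], [1.2, -0.9], [-0.1, -0.3], [0.5, 0.1], [-0.8, 0.4], [0.3, 0.7], [0.2, -0.4], [-0.8, 0.7], [-0.0, -1.0], [1.6, -0.5], [-0.3, 0.2], [-0.4, 0.4], [0.4, 0.6], [0.0, -0.2], [0.2, 0.3], [0.1, 0.0], [0.0, 0.5], [1.5, 0.7], [-1.0, -1.1], [0.6, -0.3], [-0.2, 0.4], [0.2, 0.3], [-0.6, 0.3], [-0.8, -1.0]]
```

>>> send_rows(
  steps="-1 0 0.13 0 0 0 -0.6;-1 0 0.13 0 0 0 -0.6;-1 0 0.09 0 0 0 -0.4;-1 0 0.06 0 0 0 -0.3;-1 0 0 0 0 0 0;-1 0 0 0 0 0 0",
)

```text
clock: 13.62
position: [613.3, -348.9, 46.6]
orientation: [-0.151, 0.989, 0.0, -0.0]
force: [1.0, -0.4, -0.1]
grip_width: -0.0
finger_force: 0.6
```

```bash
python3 where.py
```

```text
t 13.62 pos [ 613.3 -348.9   46.6] r 124.9 phi 17.58 toolx yaw-180 -342.61 toolz [-0.  0. -1.] F [ 1.  -0.4 -0.1] grip -0.0
```

>>> send_rows(
  steps="-1 0 -0.4 0 0 0 0;-1 0 -0.8 0 0 0 0;-1 0 -1 0 0 0 0;-1 0 0 -2 0 0 0;-1 0 0 -4 0 0 0;-1 0 0 -5 0 0 0;-1 0 0 -5 0 0 0;-1 0 0 -5 0 0 0;-1 0 0 -4 0 0 0;-1 0 0 0 0 0 0",
)

```text
clock: 14.88
position: [621.4, -370.8, 302.6]
orientation: [-0.151, 0.988, -0.003, 0.003]
force: [-0.5, 0.8, 0.5]
grip_width: 0.004
finger_force: 0.0
```

>>> send_rows(
  steps="-1 2 0.5 0 0 0 0;-1 4 0.5 0 0 0 0;-1 4 0.5 0 0 0 0;-1 2.5 0.5 0 0 0 0;-1 0 0 0 0 0 0;-1 0 0 0 0 0 0",
)

```text
clock: 15.62
position: [495.1, -388.1, 296.5]
orientation: [-0.151, 0.989, 0.0, 0.0]
force: [-0.1, -1.5, -0.4]
grip_width: 0.008
finger_force: 0.0
```

Run:
```python
from where import *
where(); s=state(); W=get_image("wrist"); np.savez("w6.npz",p=s["position"],q=s["orientation"])
cv2.imwrite("pics/w6.png",W); cv2.imwrite("pics/side6.png",get_image("side"))
```

```text
t 15.62 pos [ 495.1 -388.1  296.5] r 1.7 phi -60.3 toolx yaw-180 -342.6 toolz [ 0.  0. -1.] F [-0.1 -1.5 -0.4] grip 0.01
```

View pics/w6.png

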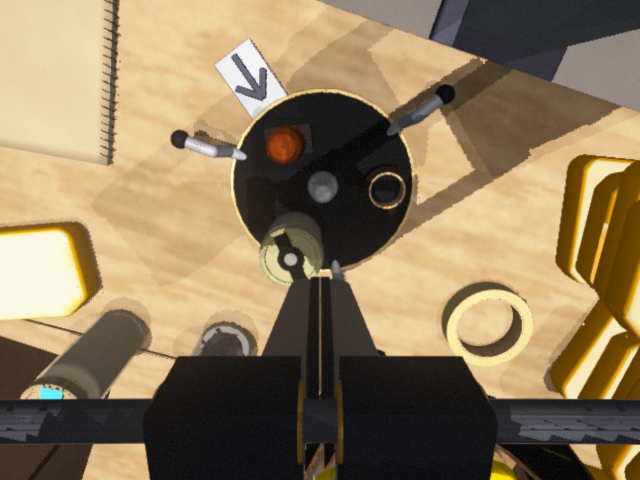

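This top view shows all the riders standing and the hub at (322,187), with the knob at (285,145) and the arrow tip at about (263,105). One enlarged crop for the fine check.

Run:
```python
import cv2,numpy as np
W=cv2.imread("pics/w6.png")[35:215,210:450]
W=cv2.convertScaleAbs(cv2.LUT(W,np.uint8([255*(i/255)**.6 for i in range(256)])))
cv2.imwrite("pics/w6c.png",cv2.resize(W,(800,600),interpolation=cv2.INTER_CUBIC))
```

```text
(no output)
```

View pics/w6c.png

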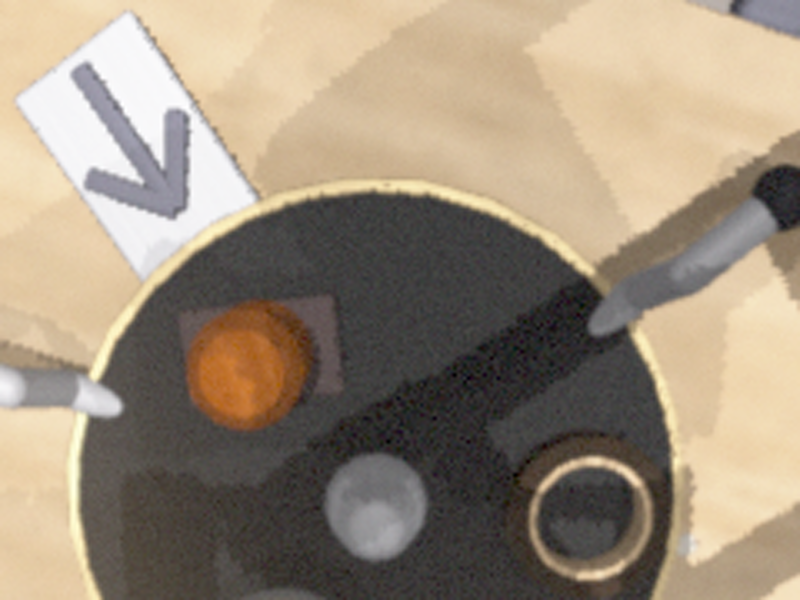

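```bash
cat > wr.py <<'E'
from rem import *
from scipy.spatial.transform import Rotation as Ro
d=np.load("w6.npz"); w=camera_model("wrist"); m=w["mount"]
R=Ro.from_quat(d["q"]).as_matrix(); o=d["p"]+R@m[:3,3]; Rc=R@m[:3,:3]
def W(c,z):
    px=np.float64(c)/(10/3)+[210,35]
    v=np.r_[cv2.undistortPoints(px.reshape(1,1,2),w["K"],w["dist"])[0,0],1]; g=Rc@v
    return (o+g*(z-o[2])/g[2])[:2]
E
python3 - <<'E'
from wr import *
# board rim circle (outer edge, z=26): plain colour edge points read off the crop
rim=np.array([W(c,25) for c in[(71,500),(80,420),(100,358),(150,285),(262,202),(330,184),(385,180),(450,186),(560,232),(640,315),(675,400),(688,470)]])
s=least_squares(lambda p:np.hypot(*(rim-p[:2]).T)-100,[494,-387]); c=s.x; print("centre",c.round(1),s.fun.round(1))
an=lambda v:(np.degrees(np.arctan2(v[1],v[0]))%360).round(2)
for n,q,z in[("tip",(176,215),13),("tail",(84,70),13),("e1",(15,100),8),("e2",(130,11),8),("s1",(147,280),8),("s2",(262,196),8),("hub",(374,520),60),("ballR",(783,197),60)]:
    X=W(q,z); print(n,X.round(1),an(X-c),np.hypot(*(X-c)).round(1))
e=(W((15,100),8)+W((130,11),8))/2; print("end mid",an(e-c),"arrow shaft dir",an(W((84,70),13)-W((176,215),13)),"sides",an(W((15,100),8)-W((147,280),8)),an(W((130,11),8)-W((262,196),8)))
for z in(95,99,103):
    for q in((243,372),(247,366)): X=W(q,z); print("knob",z,X.round(1),an(X-c),np.hypot(*(X-c)).round(1))
for z in(36,42,48):
    A,B,D=[W(q,z) for q in((180,313),(333,295),(343,390))]; n=(D-B)/np.hypot(*(D-B)); 
    for f in(43,54,np.hypot(*(D-B))):
        M=(A+B)/2+n*f/2; print("block",z,np.hypot(*(A-B)).round(1),np.hypot(*(D-B)).round(1),f.__round__(1),an(M-c),np.hypot(*(M-c)).round(1))
E
```

```text
centre [ 494.7 -382.7] [-0.1 -0.6 -0.2 -0.6  0.3 -0.1 -0.2  0.3  0.8  0.3 -1.1 -0.9]
tip [ 428.  -470.7] 232.85 110.4
tail [ 396.1 -508.1] 231.81 159.5
e1 [ 410.5 -527.3] 239.8 167.3
e2 [ 375.7 -499.8] 224.53 167.0
s1 [ 450. -475.] 244.18 102.6
s2 [ 414.6 -447. ] 218.75 102.8
hub [ 492.8 -385.8] 238.57 3.6
ballR [ 371.8 -304.5] 147.53 145.7
end mid 232.17 arrow shaft dir 229.48 sides 232.94 233.61
knob 95 [ 458.8 -433. ] 234.5 61.8
knob 95 [ 457.  -432.5] 232.84 62.5
knob 99 [ 458.4 -432.8] 234.05 61.9
knob 99 [ 456.6 -432.3] 232.41 62.5
knob 103 [ 457.9 -432.6] 233.59 62.0
knob 103 [ 456.1 -432. ] 231.97 62.6
block 36 46.6 28.4 43 237.27 55.6
block 36 46.6 28.4 54 240.72 51.2
block 36 46.6 28.4 28.4 233.47 61.8
block 42 45.9 28.0 43 236.74 55.6
block 42 45.9 28.0 54 240.15 51.1
block 42 45.9 28.0 28.0 232.89 62.0
block 48 45.3 27.6 43 236.2 55.5
block 48 45.3 27.6 54 239.57 50.9
block 48 45.3 27.6 27.6 232.32 62.1
```

The stamp's block centre (about 233°) and knob (about 233°) agree with the arrow's line (about 232.5–233°) to within measuring error. Nothing else has moved and the robot is clear, so I'm handing in.

```bash
python3 -c "
from rig import *
print(job_done())"
```

```text
the job is handed in; nothing more can be done
None
```

I turned the carousel about 171° counter-clockwise by pushing spoke c, and the date stamp now stands in line with the arrow to within about 1°; nothing else was touched, and the job is handed in.

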